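Set the blow-off air

ROBOT

A 6-joint arm with a two-finger parallel gripper is mounted at the origin on the work surface. World frame = base frame: x ahead of the robot, y to its left, z up, the work surface at z = 0. Lengths are in mm, angles in rad, forces in N, time in s.
With the tool pointing down it reaches from about 275 to 825 mm from the base axis. Payload 4.9 kg.
Tool frame: the origin (TCP) lies on the centre line of the jaws, within the pads' length; the fingertips stand 11 mm ahead of it and the grasp point (between the pads) lies 8 mm behind it; z points along the fingers, y is the line along which they close (so a half turn about z gives the same grasp; the last joint's range is limited). The gripper opens to 85 mm and grips with 20 to 120 N. Pads are 22 mm wide; open, the fingers measure 114 mm over their backs; the gripper's body (76 mm by 85 mm) begins 54 mm behind the grasp point. The pads swing forward as they close: fully open they stand 13 mm farther back than shut.
Start: joints at [1.019, 0.326, -0.193, 1.052, 0, 1.437], TCP at [223.16, 502.711, 242.281] pointing down, gripper open.
Joint ranges: [-2.65, 2.65], [-0.97, 1.79], [-1.3, 1.35], [-1.93, 2.1], [-1.47, 1.37], [-3.14, 3.14]. Speed limits (rad/s): [2.57, 2.57, 3.14, 3.14, 3.14, 3.14].

INTERFACE

Orientations are given as a unit quaternion [x, y, z, w].
In Python, from station import manip, imaging, order gives the robot as it stands.
- The arm moves only by the tool step_arm, never from a script. Its argument "rows" is a list of rows, each a list of 3 entries, a list of its own where there are three numbers: the shift along the tool's x, y, z in m, then the turn, a rotation vector about the tool's x, y, z in degrees, then the closure, from 0 (fully open) to 1 (shut). In form: [[[x, y, z], [rx, ry, rz], hand], ...]. A call has 1 to 8 rows; each row shifts and turns the commanded pose from where the row before left it, along the tool's axes as they then stand; what a row does not reach is not made up. A row lasts 1/10 s, in which the tool goes at most 50 mm and 8.59 degrees, less where a joint would pass 70% of its speed; a pose out of reach is approached as far as the arm can. A call with a gripper value outside its range is refused whole. The fingers move at their own pace and stop on an object; "force" is the grip in N (left out, the last holds). Time passes only in rows, so rows that do not move let the fingers close. It gives the time, the measured TCP pose, the force, the opening and the grip force at its end, in the units of the state.
- manip.observe(): the state, without advancing time (a new reading comes with each control period).
- imaging.snapshot(name): name is "side" or "top" or "wrist"; returns the picture (420x560x3 uint8, blue, green, red); there is no depth.
- imaging.camera_model(name): a dict with "fx", "fy", "cx", "cy" (pixels), "extrinsics" (4x4, takes a point from world to camera coordinates). Camera axes: x right, y down, z forward; pixel columns grow to the right and rows downward; lengths in mm; the calibration is good to about 2 mm. A picture is of the moment at which its call begins: read the wrist's pose just before it. camera_model takes no time and is no camera call; for the wrist camera it gives the pose at the moment of the call.
- order.job_done(): hands the job in; it is judged then, once.
The state is a dict: "time": time; "joints": joint angles; "joint_velocities": joint speeds; "joint_torque": joint torques, N m; "position": TCP position; "tcp_rot": TCP orientation; "wrist_force": force on the tool from outside, world axes, zero at the start; "moment": the same for the moment, N m; "finger_gap": finger opening in mm; "finger_force": force on a finger pad.
Only numpy, scipy, OpenCV 4.12 (cv2) and the standard library are available. Lean on these libraries where they do the work, as an engineer would, in place of code of your own. Each camera call takes 0.05 s, during which the arm holds its last target. There are 200 camera calls.

TASK

The plywood discs in the blow-off box are ready for their air. Press the box's lid right down shut first; only then turn the long lever valve until its lever points straight at the upright setting pin. Leave the short T-handle valve as it is, do not disturb the loose things on the bench, and let go of everything at the end.

Things in the scene. Friction and masses are not known exactly. Their poses are not given: they have to be found in the camera images.
- boxlid (a joint): Opening angle of the blow-off box's lid, rad: 0 = fully shut, growing as it opens (limit 1.45). The hinge is stiff: the lid stays where it is left and must be pressed down all the way (a few newtons at its free edge). Starts open between 0.75 and 1.25.
- boxlid_hinge (a point): Point on the hinge line of the lid, at the middle of the box's far rim, 80 mm above the bench; turns with the lid. The plywood box is open-topped, 160 mm deep (its x), 180 mm wide (its y), 80 mm tall; the lid is a 160 x 180 x 9 mm plywood board. Lid axes: y along the hinge, -x from the hinge along the lid's underside to its free edge (160 mm), z out of the lid's outer face (the outer face is at z = 9 mm; when shut, z points up). The box's yaw varies a little.
- boxlid_handle (a point): Grip point of the black round knob (28 mm diameter, standing 43 mm out from the lid's outer face) in the middle of the lid's width, 30 mm from its free edge; the point is 35 mm out from the outer face.
- lever (a joint): Turning angle of the long lever valve, rad: 0 = shut (lever across its pipe), 1.57 = fully open (lever along its pipe, pointing out over the outlet, towards the robot). It grows anticlockwise seen from above. Friction holds it where it is left (0.25 N m, about 3 N at the grip). Starts between 0 and 0.1.
- lever_pivot (a point): On the vertical turning axis of the long lever, 85 mm above the bench. x points along the lever towards its free end, z up.
- lever_grip (a point): Centre of the black rubber sleeve on the long lever, 80 mm from the turning axis, 85 mm above the bench. The sleeve is 65 mm long along the lever (from 46 to 111 mm from the axis), 18 mm wide, 14 mm high, with at least 18 mm of free air below it; a narrow steel nose ends the lever at 120 mm. x points along the lever outwards, z up. The valve is one of two on a plywood board (265 x 450 x 18 mm) with a steel header pipe; the two stations are 180 mm apart.
- setpin: The setting pin that marks the wanted opening: a flat steel strip low on the board under the lever, with an upright 8 mm steel pin 138 mm from the lever's turning axis, just beyond the sweep of the lever's nose. Fixed. Origin at bench height on the lever's turning axis; x points from that axis towards the pin, z up. The lever is set when its x points the same way seen from above. The pin stands at an opening of 0.5 to 1.2 rad from shut.
- setpin_top (a point): Top of the setting pin, 95 mm above the bench, 138 mm from the lever's turning axis.
- tee_end (a point): One end of the short T-handle of the other valve (64 mm long, 14 mm wide, top 97 mm above the bench), 30 mm from its turning axis. Not to be touched.
- discs: Loose stack of three plywood discs, 60 mm diameter, 24 mm high, lying on the bench; a bystander. Origin at the centre of its underside.
- knife: Loose workshop knife with a wooden handle, about 160 mm long over all, 18 mm high; a bystander. Origin under the middle of the handle, x towards the blade.
- glue: Yellow glue bottle, 60 mm diameter, 170 mm tall, standing at one side of the bench; a bystander. Origin at the centre of its underside.
Mind the look-alikes: they are no part of the job. Leave any green look-alike of the part that bears boxlid alone.

How it is judged (in metres and radians):
On the way, in this order (a step that is already met when the one before it is completed fails the run):
1. the lid is fully shut while the lever valve is still shut (value of joint boxlid below 0.05 rad and value of joint lever below 0.3 rad), for 0.2 s.
2. the lever points at the setting pin, lid still shut (angle between the x axis of lever_grip and the x axis of setpin, either way round below 0.087 rad and value of joint boxlid below 0.05 rad), for 0.2 s.
At the end, for the whole second after the job is handed in: The lid is shut (within 0.05 rad), the long lever points at the setting pin within 5 degrees (0.087 rad) and is at rest (all of step 2 and velocity of joint lever between -0.03 and 0.03 rad/s); the robot touches nothing.
It fails at once if the lever valve is opened (beyond 0.3 rad) while the lid is not shut (value of joint lever above 0.3 rad and value of joint boxlid above 0.1 rad).
It fails at once if the T-handle valve is turned (its end moves more than 6 mm) (distance of tee_end from where it was at the start of the episode above 0.006 m).
It fails at once if a loose bystander is moved more than 30 mm (distance of any of discs, knife, glue from where it was at the start of the episode above 0.03 m).
It also fails if it takes over 51 s, if anything falls off the work surface, if the arm or the gripper's body presses on something with over 40 N, if the wrist force passes 120 N, or if a joint passes its speed limit or range.

## Working session

There is one attempt and no reset: what is moved stays moved. The work goes in short steps, Python scripts to look and compute and a tool call to move; the robot and the scene stay as the last step left them, time stands still between calls to the robot, and variables do not carry over. Pictures are saved under pics/ and viewed, at most 10 in all, crops included, and the job is handed in when it is done.

Besides the shell and the picture viewer there is one more tool, called after "Call:" as name(argument=value, ...) on one line, values as JSON. step_arm: Moves the arm, as the interface text tells. Its arguments: {"type":"object","properties":{"rows":{"type":"array","items":{"type":"array"}},"force":{"type":"number"}},"required":["rows"]}

```bash
mkdir -p pics; python3 - <<'E'
from station import manip, imaging, order
import cv2,json
for n in ("side","top"):
    cv2.imwrite(f"pics/{n}0.png",imaging.snapshot(n))
    m=imaging.camera_model(n); print(n,m)
s=manip.observe(); print(s['time'],s['position'],s['tcp_rot'])
E
```

```text
side {'fx': 487.3188158871788, 'fy': 487.3188158871788, 'cx': 282.60970981130276, 'cy': 203.80055822615594, 'extrinsics': array([[-9.89899112e-01, -1.41707689e-01, -4.32193704e-03,
         5.39086306e+02],
       [-8.72232048e-02,  6.32764129e-01, -7.69416448e-01,
         9.88389606e+01],
       [ 1.11766994e-01, -7.61267685e-01, -6.38732848e-01,
         1.45758436e+03],
       [ 0.00000000e+00,  0.00000000e+00,  0.00000000e+00,
         1.00000000e+00]])}
top {'fx': 493.020478250998, 'fy': 493.020478250998, 'cx': 278.69137286101375, 'cy': 202.34087504134018, 'extrinsics': array([[-3.58011585e-03, -9.99817593e-01, -1.87606666e-02,
         7.97466286e+01],
       [-9.91949270e-01,  5.92554538e-03, -1.26497169e-01,
         5.37765310e+02],
       [ 1.26585263e-01,  1.81567550e-02, -9.91789546e-01,
         1.38169236e+03],
       [ 0.00000000e+00,  0.00000000e+00,  0.00000000e+00,
         1.00000000e+00]])}
0.1 [222.87236381 502.25964753 241.5696809 ] [ 2.07398283e-01  9.78256269e-01 -7.38584024e-04 -2.80122037e-04]
```

View pics/side0.png

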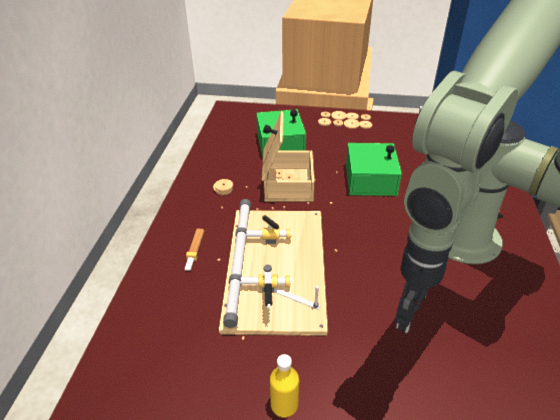

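View pics/top0.png

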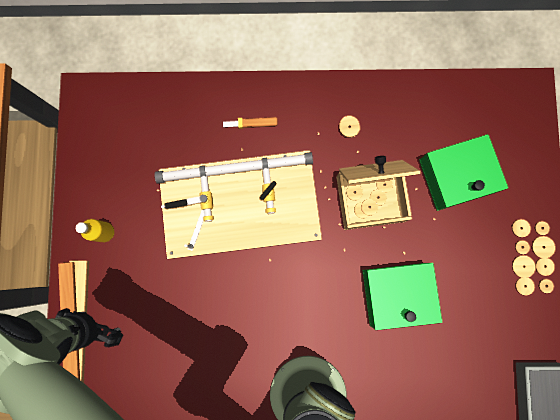

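The top view shows:
- **Lid candidates:** the plywood box (375,200) with its open lid and knob (380,160), and green boxes at (463,172) and (402,296). I choose the plywood one.
- **Valve candidates:** the long lever with a black sleeve (180,204) and the T-handle (268,190). I choose the long lever. Its pin is near (191,245).

Next I'll check these choices in one close crop.

```bash
python3 - <<'E'
import cv2,numpy as np
t=cv2.imread("pics/top0.png");s=cv2.imread("pics/side0.png")
a=cv2.resize(t[145:265,150:290],None,fx=2.8,fy=2.8,interpolation=cv2.INTER_CUBIC)
b=cv2.resize(t[145:235,325:430],(392,336),interpolation=cv2.INTER_CUBIC)
c=cv2.resize(s[255:327,222:338],(392,243),interpolation=cv2.INTER_CUBIC)
d=cv2.resize(s[105:210,250:330],(320,243),interpolation=cv2.INTER_CUBIC)
im=np.zeros((600,800,3),np.uint8)
im[:336,:392]=a;im[:336,400:792]=b;im[345:588,:392]=c;im[345:588,400:720]=d
cv2.imwrite("pics/crop.png",im)
E
```

```text
(no output)
```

View pics/crop.png

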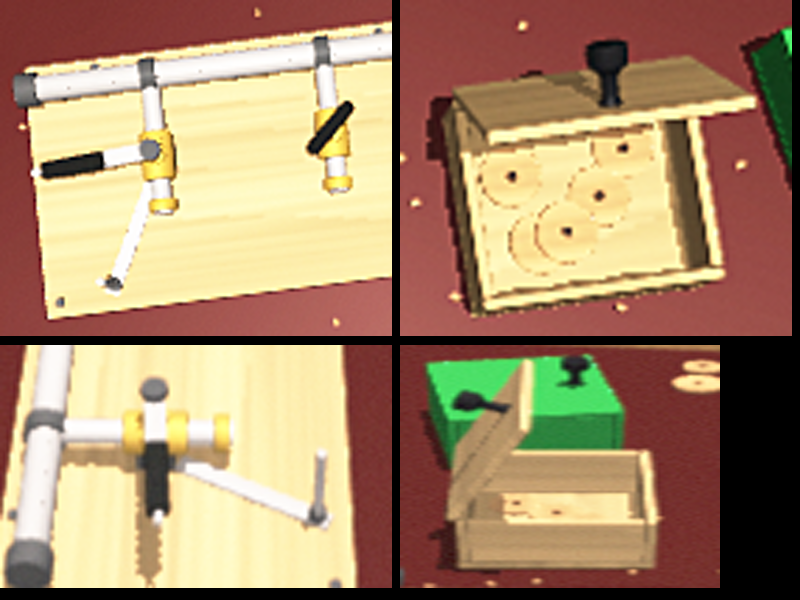

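The crop confirms the choices. The lever nose is at crop (36,172) with the pivot at (149,150). The pin is at (113,284), with its top in the side view at (321,453). The plywood lid's free edge runs from (490,137) to (755,103), with the knob at (607,45).

```bash
cat >h.py <<'E'
from station import manip, imaging, order
import numpy as np, cv2
def P(n):
    m=imaging.camera_model(n);K=np.array([[m['fx'],0,m['cx']],[0,m['fy'],m['cy']],[0,0,1]])
    return K,np.array(m['extrinsics'])
def tri(a,b,n1="top",n2="side"):
    p=[]
    for n in(n1,n2):
        K,E=P(n);p.append(K@E[:3])
    X=cv2.triangulatePoints(p[0],p[1],np.array(a,float).reshape(2,1),np.array(b,float).reshape(2,1)).ravel();return X[:3]/X[3]
def onz(n,uv,z):
    K,E=P(n);R=E[:3,:3];C=-R.T@E[:3,3];d=R.T@np.linalg.solve(K,[*uv,1]);return C+d*(z-C[2])/d[2]
def proj(n,X):
    K,E=P(n);x=K@(E[:3,:3]@X+E[:3,3]);return x[:2]/x[2]
E
python3 - <<'E'
from h import *
np.set_printoptions(precision=1,suppress=True)
A=lambda u,v:(150+u/2.8,145+v/2.8)
B=lambda u,v:(325+(u-400)/3.733,145+v/3.733)
C=lambda u,v:(222+u/3.379,255+(v-345)/3.375)
D=lambda u,v:(250+(u-400)/4,105+(v-345)/2.314)
piv=onz("top",A(149,150),97);nose=onz("top",A(36,172),85)
print("piv",piv,tri(A(149,150),C(154,390)));print("nose",nose,tri(A(36,172),C(158,518)),np.linalg.norm((piv-nose)[:2]))
pb=onz("top",A(113,286),24);pbs=onz("side",C(317,518),24);pt=onz("side",C(321,453),95)
print("pin",pb,pbs,pt)
for p in(pb,pbs,pt):
    d=(p-piv)[:2];print(np.hypot(*d),np.degrees(np.arctan2(d[1],d[0])))
d=(nose-piv);print("lev deg",np.degrees(np.arctan2(d[1],d[0])))
h1=onz("top",A(22,88),50);h2=onz("top",A(390,42),50);d=h1-h2;print("header dir",np.degrees(np.arctan2(d[1],d[0])),h1,h2)
print("rimF",onz("top",B(487,302),80),onz("top",B(722,272),80))
print("free edge L/R",tri(B(490,135),D(528,364)),) 
print("knob top",tri(B(607,45),D(466,401)))
print("rim side near-robot/left", onz("side",D(655,520),80),onz("side",D(652,455),80),onz("side",D(455,522),80))
E
```

```text
piv [541.9 284.1  97. ] [542.6 285.7  87.8]
nose [522.2 398.4  85. ] [521.5 399.4  81. ] 115.96681281896346
pin [411.3 331.6  24. ] [411.3 338.5  24. ] [411.4 336.3  95. ]
138.95668839508505 160.03028637489638
141.49645434466007 157.38330581325786
140.54105228732334 158.22227165106054
lev deg 99.79106140604684
header dir 96.82650698769895 [613.4 424.1  50. ] [658.6  46.   50. ]
rimF [ 465.8 -115.4   80. ] [ 487.1 -288.9   80. ]
free edge L/R [553.4 -89.2 324.8]
knob top [ 625.4 -184.2  212.1]
rim side near-robot/left [ 460.6 -111.4   80. ] [ 478.  -269.9   80. ] [616.7 -85.4  80. ]
```

```bash
python3 - <<'E'
from h import *
from scipy.optimize import least_squares
np.set_printoptions(precision=2,suppress=True)
B=lambda u,v:(325+(u-400)/3.733,145+v/3.733)
D=lambda u,v:(250+(u-400)/4,105+(v-345)/2.314)
def lid(p,x,y,z):
    hx,hy,a,t=p;X=x*np.cos(t)+z*np.sin(t);Z=80-x*np.sin(t)+z*np.cos(t)
    c,s=np.cos(a),np.sin(a);return np.array([hx+X*c-y*s,hy+X*s+y*c,Z])
def box(p,x,y): return lid([p[0],p[1],p[2],0],x,y,0)
obs=[("top",B(487,302),'b',(-160,90)),("top",B(722,272),'b',(-160,-90)),
("side",D(655,520),'b',(-160,90)),("side",D(652,455),'b',(-160,-90)),
("top",B(607,52),'l',(-130,0,50)),("side",D(466,401),'l',(-130,0,47)),
("top",B(490,137),'l',(-160,90,4)),("top",B(755,103),'l',(-160,-90,4)),
("side",D(528,364),'l',(-160,-90,4)),("top",B(455,90),'l',(0,90,9)),("top",B(692,60),'l',(0,-90,9))]
def f(p): return np.concatenate([proj(n,(box if k=='b' else lid)(p,*q))-uv for n,uv,k,q in obs])
r=least_squares(f,[635,-183,.12,1.1],x_scale=[10,10,.1,.1],loss='soft_l1')
print(r.x);print(f(r.x).reshape(-1,2))
p=r.x
s=manip.observe();print(s['position'])
for t in np.linspace(p[3],0,6):
    print(round(t,2),lid([*p[:3],t],-138,45,9),lid([*p[:3],t],-138,-45,9))
print("knob",lid(p,-130,0,52))
E
```

```text
[ 630.04 -182.4     0.12    1.18]
[[-1.16  1.92]
 [ 0.76  1.88]
 [ 0.06 -0.13]
 [-0.56 -3.43]
 [ 0.07 -1.36]
 [-0.95 -1.74]
 [-0.6   0.64]
 [ 0.45  0.75]
 [ 0.53 -2.94]
 [-0.89 -1.1 ]
 [-0.37 -1.06]]
[222.87 502.26 241.57]
1.18 [ 580.61 -143.    210.97] [ 591.31 -232.36  210.97]
0.94 [ 551.45 -146.49  196.98] [ 562.15 -235.85  196.98]
0.71 [ 526.34 -149.49  176.51] [ 537.04 -238.86  176.51]
0.47 [ 506.68 -151.85  150.71] [ 517.38 -241.21  150.71]
0.24 [ 493.55 -153.42  120.99] [ 504.24 -242.78  120.99]
0.0 [ 487.67 -154.12   89.  ] [ 498.36 -243.49   89.  ]
knob [ 628.45 -182.59  220.01]
```

Lid fit: about 1.18 rad open, with the hinge at (630,-182) and a yaw of 0.12. I'll rise, traverse to behind the lid on the +y side of the knob, and close the fingers on the way.

Call:
step_arm(rows=[[[0,0,-0.05],[0,0,0],1],[[0,0,-0.05],[0,0,0],1],[[-0.04,-0.026,0],[0,0,0],1],[[-0.04,-0.026,0],[0,0,0],1],[[-0.04,-0.026,0],[0,0,0],1],[[-0.04,-0.026,0],[0,0,0],1],[[-0.04,-0.026,0],[0,0,0],1],[[-0.04,-0.026,0],[0,0,0],1]])

```text
time: 0.9
position: [379.7, 261.0, 342.1]
tcp_rot: [0.207, 0.978, -0.0, -0.0]
wrist_force: [0.1, 0.2, 0.1]
finger_gap: -0.2
finger_force: 0.0
```

Call:
step_arm(rows=[[[-0.04,-0.026,0],[0,0,0],1],[[-0.04,-0.026,0],[0,0,0],1],[[-0.04,-0.026,0],[0,0,0],1],[[-0.04,-0.026,0],[0,0,0],1],[[-0.04,-0.026,0],[0,0,0],1],[[-0.04,-0.026,0],[0,0,0],1],[[-0.04,-0.026,0],[0,0,0],1],[[-0.04,-0.026,0],[0,0,0],1]])

```text
time: 1.7
position: [587.9, -59.0, 341.9]
tcp_rot: [0.208, 0.978, 0.0, -0.0]
wrist_force: [0.8, 0.9, 1.4]
finger_gap: -0.2
finger_force: 0.0
```

Call:
step_arm(rows=[[[-0.04,-0.026,0],[0,0,0],1],[[0,0,0],[0,0,0],1]])

```text
time: 1.9
position: [615.2, -102.3, 339.7]
tcp_rot: [0.21, 0.978, -0.001, -0.001]
wrist_force: [0.3, 0.1, -0.3]
finger_gap: -0.2
finger_force: 0.0
```

Call:
step_arm(rows=[[[-0.037,-0.022,0],[0,0,0],1],[[0,0,0.04],[0,0,0],1],[[0,0,0.04],[0,0,0],1],[[0,0,0.04],[0,0,0],1],[[0,0,0],[0,0,0],1]])

```text
time: 2.4
position: [633.8, -130.6, 215.7]
tcp_rot: [0.207, 0.978, 0.001, -0.006]
wrist_force: [-0.4, -0.1, 0.8]
finger_gap: -0.0
finger_force: 0.0
```

```bash
python3 - <<'E'
from h import *
from scipy.spatial.transform import Rotation as Ro
np.set_printoptions(precision=1,suppress=True)
s=manip.observe();print(s['position'],s['joints'],s['wrist_force'])
R=Ro.from_quat(s['tcp_rot']).as_matrix();pos=np.array(s['position'])
hx,hy,a=630,-182.4,.12
r=138;off=9+11   # tip offset below TCP is vertical
pts=[]
for t in [1.2,1.05,.9,.75,.6,.45,.3,.15,0,-.03]:
    X=-r*np.cos(t)+9*np.sin(t);Z=80+r*np.sin(t)+9*np.cos(t)
    c,n=np.cos(a),np.sin(a);y=47
    pts.append([hx+X*c-y*n,hy+X*n+y*c,Z+11])
q=pos
for p in pts: print(np.array(p),R.T@(np.array(p)-q)); q=np.array(p)
im=np.hstack([imaging.snapshot("side")[60:260,180:420],imaging.snapshot("top")[100:300,300:540]])
cv2.imwrite("pics/b1.png",cv2.resize(im,(800,333)))
E
```

```text
[ 633.8 -130.6  215.7] [-0.3  0.5  0.1  1.1  0.   0.1] [-0.4 -0.1  0.8]
[ 583.1 -140.7  222.9] [ 42.4 -29.9  -6.6]
[ 564.  -143.   215.2] [16.4 -9.8  7.9]
[ 546.2 -145.2  204.7] [15.2 -9.1 10.7]
[ 530.2 -147.1  191.7] [13.7 -8.2 13.2]
[ 516.3 -148.8  176.3] [11.8 -7.1 15.5]
[ 504.9 -150.1  159.1] [ 9.7 -5.9 17.3]
[ 496.1 -151.2  140.4] [ 7.3 -4.5 18.8]
[ 490.2 -151.9  120.5] [ 4.8 -3.  19.9]
[ 487.4 -152.3  100. ] [ 2.2 -1.5 20.6]
[ 487.2 -152.3   95.9] [ 0.1 -0.1  4.1]
```

View pics/b1.png

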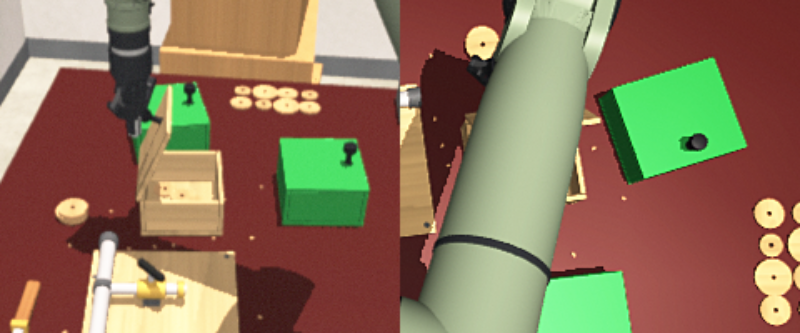

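The fingertips are just behind the lid's outer face, at (135,120) in the side crop, and clear of the knob and the green boxes. Next I'll push the lid along its arc.

Call:
step_arm(rows=[[[0.021,-0.015,-0.003],[0,0,0],1],[[0.021,-0.015,-0.003],[0,0,0],1],[[0.008,-0.005,0.004],[0,0,0],1],[[0.008,-0.005,0.004],[0,0,0],1],[[0.015,-0.009,0.011],[0,0,0],1],[[0.014,-0.008,0.013],[0,0,0],1],[[0.012,-0.007,0.0155],[0,0,0],1],[[0,0,0],[0,0,0],1]])

```text
time: 3.3
position: [521.3, -150.8, 182.4]
tcp_rot: [0.208, 0.978, -0.0, 0.001]
wrist_force: [-0.1, -0.3, -0.3]
finger_gap: 0.0
finger_force: 0.0
```

Call:
step_arm(rows=[[[0.01,-0.006,0.017],[0,0,0],1],[[0.007,-0.0045,0.019],[0,0,0],1],[[0.005,-0.003,0.02],[0,0,0],1],[[0,0,0],[0,0,0],1]])

```text
time: 3.7
position: [496.2, -153.9, 125.1]
tcp_rot: [0.207, 0.978, 0.0, -0.0]
wrist_force: [-0.3, 0.1, 0.6]
finger_gap: -0.0
finger_force: 0.0
```

```bash
python3 - <<'E'
from h import *
print(manip.observe()['wrist_force'])
im=np.hstack([imaging.snapshot("side")[60:260,180:420],imaging.snapshot("wrist")[::2,::2][:200,:240]])
cv2.imwrite("pics/b2.png",cv2.resize(im,(800,333)))
E
```

```text
[-0.25586987  0.12927921  0.61244133]
```

View pics/b2.png

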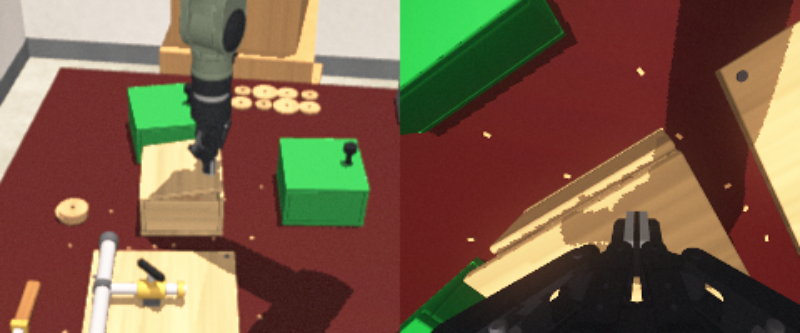

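The lid is following: it is nearly shut, with the fingertips on it at (212,165) in the side crop and the edge gap visible in the wrist view. I'll press it down the rest of the way.

Call:
step_arm(rows=[[[0.003,-0.002,0.014],[0,0,0],1],[[0.001,-0.001,0.011],[0,0,0],1],[[0,0,0.003],[0,0,0],1],[[0,0,0],[0,0,0],1]])

```text
time: 4.2
position: [493.5, -155.9, 100.3]
tcp_rot: [0.207, 0.978, -0.001, 0.002]
wrist_force: [-5.1, 2.3, 22.3]
finger_gap: 0.3
finger_force: 11.0
```

Pressing with 22 N, the fingertips sit at z = 89, so the lid is shut. I'll hold briefly, lift, and traverse to the lever.

Call:
step_arm(rows=[[[0,0,0],[0,0,0],1],[[0,0,0],[0,0,0],1],[[0,0,0],[0,0,0],1],[[0,0,-0.04],[0,0,0],1],[[0,0,-0.04],[0,0,0],1],[[0,0,-0.04],[0,0,0],1],[[0,0,-0.04],[0,0,0],1],[[0,0,0],[0,0,0],0.4]])

```text
time: 5.0
position: [494.9, -156.6, 263.4]
tcp_rot: [0.207, 0.978, -0.001, 0.006]
wrist_force: [0.5, -0.3, -0.4]
finger_gap: 13.0
finger_force: 0.0
```

Call:
step_arm(rows=[[[0.016,0.044,0],[0,0,0],0.4],[[0.016,0.044,0],[0,0,0],0.4],[[0.016,0.044,0],[0,0,0],0.4],[[0.016,0.044,0],[0,0,0],0.4],[[0.016,0.044,0],[0,0,0],0.4],[[0.016,0.044,0],[0,0,0],0.4],[[0.016,0.044,0],[0,0,0],0.4],[[0.016,0.044,0],[0,0,0],0.4]])

```text
time: 5.8
position: [517.1, 220.7, 256.7]
tcp_rot: [0.207, 0.978, 0.0, 0.0]
wrist_force: [0.5, -0.2, -0.3]
finger_gap: 51.4
finger_force: 0.0
```

Call:
step_arm(rows=[[[0.016,0.044,0],[0,0,0],0.4],[[0,0,0],[0,0,8.5],0.4],[[0,0,0],[0,0,8.5],0.4],[[0,0,0],[0,0,8.5],0.4],[[0,0,0],[0,0,8.5],0.4],[[0,0,0],[0,0,8.5],0.4],[[0,0,0],[0,0,8.5],0.4],[[0,0,0],[0,0,8.5],0.4]])

```text
time: 6.6
position: [520.4, 265.4, 256.5]
tcp_rot: [0.668, 0.744, -0.0, -0.0]
wrist_force: [0.2, -0.2, -0.1]
finger_gap: 51.3
finger_force: 0.0
```

```bash
python3 - <<'E'
from h import *
np.set_printoptions(precision=3,suppress=True)
s=manip.observe();K,E=P("wrist");print(s['position'],s['tcp_rot'],s['joints'],s['finger_gap'],s['time']);np.savez("w.npz",K=K,E=E)
cv2.imwrite("pics/w1.png",imaging.snapshot("wrist"))
cv2.imwrite("pics/s1.png",imaging.snapshot("side"))
E
```

```text
[520.362 265.41  256.472] [ 0.668  0.744 -0.    -0.   ] [ 0.345  0.382 -0.074  1.115  0.     1.808] 51.29972693233542 6.6
```

View pics/w1.png

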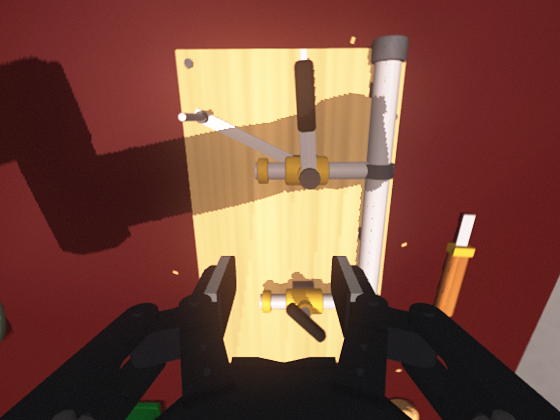

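View pics/s1.png

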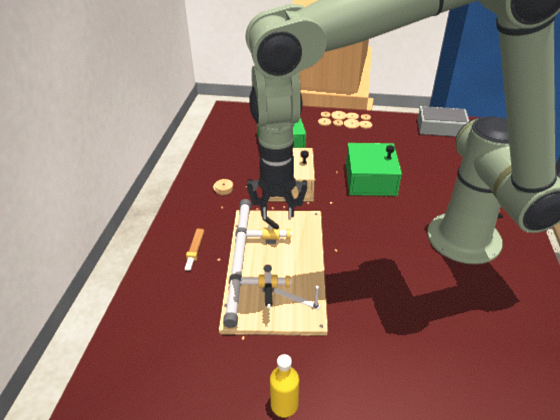

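The side view shows the lid shut, with its knob up at (305,155). In the wrist view the pivot is at (310,178), the sleeve ends at (304,62) and (306,130), the nose is at (303,50), and the pin top is at (182,117).

```bash
python3 - <<'E'
from h import *
from scipy.spatial.transform import Rotation as Ro
np.set_printoptions(precision=1,suppress=True)
w=lambda uv,z:onz("wrist",uv,z)
s0=w((304,61),92);s1=w((306,131),92);n=w((303.5,49),85);p=w((310,178),97);t=w((182,117),95)
ang=lambda v:np.degrees(np.arctan2(v[1],v[0]))
print("ends",s0,s1,np.linalg.norm(s0-s1),"nose",n,"piv",p,"pin",t)
print(ang(s0-s1),ang(n-p),"r",np.hypot(*(n-p)[:2]),"pin",ang(t-p),np.hypot(*(t-p)[:2]))
for q in (96,97,98,99,100): print(q,p[:2]+80*np.array([np.cos(np.radians(q)),np.sin(np.radians(q))]))
pos=manip.observe();R=Ro.from_quat(pos['tcp_rot']).as_matrix();print(R)
g=(s0+s1)/2;g[2]=85-8;print(g,R.T@(g-np.array(pos['position'])))
E
```

```text
ends [525.1 394.   92. ] [535.5 333.   92. ] 61.88852039560768 nose [523.6 405.1  85. ] piv [545.5 288.1  97. ] pin [415.7 332.3  95. ]
99.65918452199503 100.59614329598335 r 118.94108778899438 pin 161.2271777956557 137.1138382830659
96 [537.1 367.7]
97 [535.7 367.5]
98 [534.3 367.4]
99 [533.  367.2]
100 [531.6 366.9]
[[-0.1  1.  -0. ]
 [ 1.   0.1 -0. ]
 [-0.  -0.  -1. ]]
[530.3 363.5  77. ] [ 96.3  21.2 179.5]
```

Call:
step_arm(rows=[[[0.033,0.007,0],[0,0,0],0.4],[[0.033,0.007,0],[0,0,0],0.4],[[0.033,0.007,0],[0,0,-4],0.4],[[0,0,0.04],[0,0,0],0.4],[[0,0,0.04],[0,0,0],0.4],[[0,0,0.04],[0,0,0],0.4],[[0,0,0],[0,0,0],0.4],[[0,0,0],[0,0,0],0.4]])

```text
time: 7.5
position: [529.6, 365.9, 136.8]
tcp_rot: [0.638, 0.77, -0.001, -0.0]
wrist_force: [0.4, -0.3, 0.3]
finger_gap: 51.6
finger_force: 0.0
```

```bash
python3 - <<'E'
from h import *
from scipy.spatial.transform import Rotation as Ro
np.set_printoptions(precision=1,suppress=True)
s=manip.observe();R=Ro.from_quat(s['tcp_rot']).as_matrix();print(s['position'],np.degrees(np.arctan2(R[1,0],R[0,0])))
print(R.T@(np.array([531,366,78])-s['position']))
im=np.hstack([cv2.resize(imaging.snapshot("wrist"),(400,300)),cv2.resize(imaging.snapshot("side")[190:340,190:390],(400,300))])
cv2.imwrite("pics/g1.png",im)
E
```

```text
[529.6 365.9 136.8] 100.66605405978235
[-0.1  1.5 58.8]
```

View pics/g1.png

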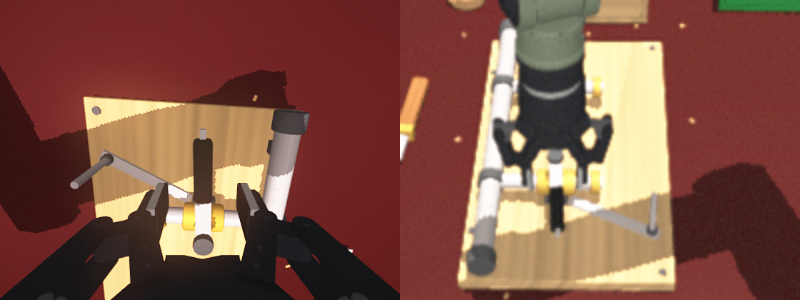

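The sleeve is centred between the fingers (203,170), with the pads clear of the header pipe. I'll descend and grip.

Call:
step_arm(rows=[[[0,0.001,0.03],[0,0,0],0.4],[[0,0,0.028],[0,0,0],0.4],[[0,0,0],[0,0,0],0.4],[[0,0,0],[0,0,0],1],[[0,0,0],[0,0,0],1],[[0,0,0],[0,0,0],1],[[0,0,0],[0,0,0],1]], force=30)

```text
time: 8.3
position: [531.9, 367.0, 81.5]
tcp_rot: [0.639, 0.769, 0.002, 0.0]
wrist_force: [-1.6, 0.9, 5.1]
finger_gap: 17.2
finger_force: 31.1
```

```bash
python3 - <<'E'
from h import *
from scipy.spatial.transform import Rotation as Ro
np.set_printoptions(precision=1,suppress=True)
s=manip.observe();R=Ro.from_quat(s['tcp_rot']).as_matrix();a=np.degrees(np.arctan2(R[1,0],R[0,0]))
print(s['position'],a,s['joints'])
p=np.array(s['position']);d=p[:2]-[544,287];print("r",np.hypot(*d),"dir",np.degrees(np.arctan2(d[1],d[0])))
# per row turn of 6 deg about the pivot, r=80, tool x outward, y = clockwise side
r=80
print("chord in tool axes", r*(np.cos(np.radians(6))-1), -r*np.sin(np.radians(6)))
E
```

```text
[531.9 367.   81.5] 100.522816733039 [ 0.5  0.6 -0.1  0.8  0.   1.9]
r 80.9125918075334 dir 98.57705853738348
chord in tool axes -0.4382483705381368 -8.362277061412279
```

Gripped (gap 17 mm, 31 N). Now I'll turn the lever about its pivot.

Call:
step_arm(rows=[[[-0.0004,-0.0084,0],[0,0,-6],1],[[-0.0004,-0.0084,0],[0,0,-6],1],[[-0.0004,-0.0084,0],[0,0,-6],1],[[-0.0004,-0.0084,0],[0,0,-6],1],[[0,0,0],[0,0,0],1]])

```text
time: 8.8
position: [499.7, 354.3, 81.5]
tcp_rot: [0.464, 0.886, 0.001, 0.0]
wrist_force: [-4.5, -0.8, 5.7]
finger_gap: 17.4
finger_force: 29.0
```

```bash
python3 - <<'E'
from h import *
from scipy.spatial.transform import Rotation as Ro
np.set_printoptions(precision=1,suppress=True)
s=manip.observe();R=Ro.from_quat(s['tcp_rot']).as_matrix();print(s['position'],np.degrees(np.arctan2(R[1,0],R[0,0])),s['wrist_force'],s['moment'])
for pv in([542,285],[545.5,288],[544,287]):
    d=np.array(s['position'])[:2]-pv;print(np.hypot(*d),np.degrees(np.arctan2(d[1],d[0])))
E
```

```text
[499.7 354.3  81.5] 124.69186483154144 [-4.5 -0.8  5.7] [0.1 0.8 0. ]
81.12997434427594 121.38814266438824
80.52058803678301 124.62771390813998
80.51126753499955 123.3448346614902
```

Call:
step_arm(rows=[[[-0.0004,-0.0084,0],[0,0,-6],1],[[-0.0004,-0.0084,0],[0,0,-6],1],[[-0.0004,-0.0084,0],[0,0,-6],1],[[-0.0004,-0.0084,0],[0,0,-6],1],[[-0.0004,-0.0084,0],[0,0,-6],1],[[-0.0004,-0.0084,0],[0,0,-6],1],[[0,0,0],[0,0,0],1],[[0,0,0],[0,0,0],1]])

```text
time: 9.6
position: [469.1, 314.7, 81.4]
tcp_rot: [0.168, 0.986, 0.001, -0.0]
wrist_force: [-6.8, -1.2, 11.0]
finger_gap: 17.5
finger_force: 29.3
```

```bash
python3 - <<'E'
from h import *
from scipy.spatial.transform import Rotation as Ro
np.set_printoptions(precision=1,suppress=True)
s=manip.observe();R=Ro.from_quat(s['tcp_rot']).as_matrix();print(s['position'],np.degrees(np.arctan2(R[1,0],R[0,0])),s['wrist_force'])
im=imaging.snapshot("wrist");cv2.imwrite("pics/t1.png",im)
E
```

```text
[469.1 314.7  81.4] 160.60400329461777 [-6.8 -1.2 11. ]
```

View pics/t1.png

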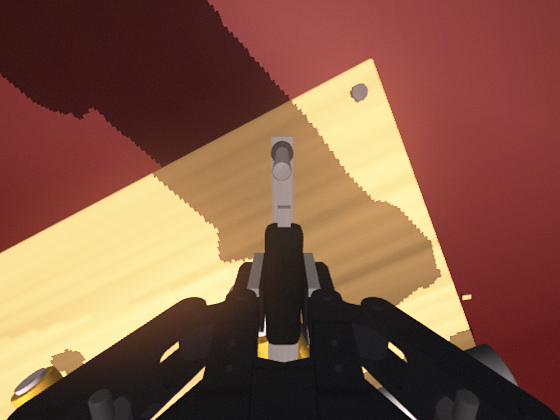

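The lever points straight at the pin: the nose is at (284,207), the pin top at (282,171) and the strip lies in line beneath. I'll release and lift off.

Call:
step_arm(rows=[[[0,0,0],[0,0,0],0.4],[[0,0,0],[0,0,0],0.4],[[0,0,0],[0,0,0],0.4],[[0,0,-0.02],[0,0,0],0.4],[[0,0,-0.04],[0,0,0],0.4],[[0,0,-0.05],[0,0,0],0.4],[[0,0,-0.05],[0,0,0],0.4],[[0,0,0],[0,0,0],0.4]])

```text
time: 10.45
position: [473.5, 316.1, 246.4]
tcp_rot: [0.169, 0.986, 0.004, 0.005]
wrist_force: [0.4, -0.3, 0.7]
finger_gap: 51.3
finger_force: 0.0
```

```bash
python3 - <<'E'
from h import *
s=manip.observe();print(s['position'],s['wrist_force'],s['finger_gap'])
w=cv2.resize(imaging.snapshot("wrist"),(400,300));d=cv2.resize(imaging.snapshot("side")[100:340,180:400],(400,436))
im=np.zeros((436,800,3),np.uint8);im[:300,:400]=w;im[:,400:]=d
cv2.imwrite("pics/e1.png",im)
E
```

```text
[473.51325262 316.10320872 246.41433856] [ 0.37814412 -0.30967447  0.65654332] 51.32339447566491
```

View pics/e1.png

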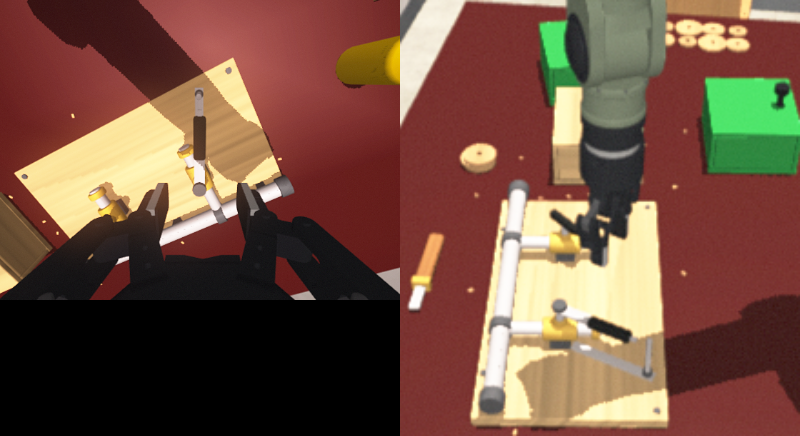

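The lever (199,150) points at the pin (199,95), the lid is shut, the bystanders and T-handle are undisturbed, and the gripper is free. I'll hand the job in.

```bash
python3 -c "
from station import order
print(order.job_done())"
```

```text
the job is handed in; nothing more can be done
None
```

I pressed the lid shut, then turned the long lever to the setting pin (in line to about a degree by the wrist camera), left the T-handle and loose things alone, let go of everything, and handed the job in at about 10.6 s; no verdict came back.

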